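# Find the unlatched hatch of the manifold box and push it open

### The arm

A 6-joint arm with a two-finger parallel gripper is mounted at the origin on the work surface; the furniture and walls round the work are solid. World frame = base frame: x ahead of the robot, y to its left, z up, the work surface at z = 0. Lengths are in m, angles in rad, forces in N, time in s.
With the tool pointing down it reaches from about 0.275 to 0.825 m from the base axis. Payload 4.9 kg.
Tool frame: the origin (TCP) lies midway between the tips of the shut fingers; the grasp point (between the pads) lies 19 mm behind it (bot.grip_depth is the distance from the TCP to the grasp point, in m); y points along the fingers, x is the direction in which the jaws open and shut, and the axes are right-handed (so a half turn about y gives the same grasp; the last joint's range is limited). The gripper opens to 85 mm and grips with 20 to 120 N. Pads are 22 mm wide; open, the fingers measure 114 mm over their backs; the gripper's body (76 mm by 85 mm) begins 54 mm behind the grasp point. The pads swing forward as they close: fully open they stand 13 mm farther back than shut.
Start: joints at [1.178, 0.326, -0.193, 1.052, 0, 1.437], TCP at [0.141, 0.532, 0.231] pointing down, gripper open.
Joint ranges: [-2.65, 2.65], [-0.97, 1.79], [-1.3, 1.35], [-1.93, 2.1], [-1.47, 1.37], [-3.14, 3.14]. Speed limits (rad/s): [2.57, 2.57, 3.14, 3.14, 3.14, 3.14].

### API

Orientations are given as a unit quaternion [w, x, y, z].
In Python, from cell import bot gives the robot as it stands. Calls block until the motion is done:
- bot.move_pose(position, orientation): joint-space move of the TCP to a pose.
- bot.move_linear(position, speed=0.15, rotation=None, until_force=None): straight line of the TCP; rotation=None keeps the orientation; speed is the mean speed in m/s. With until_force (N) it stops when the force on the tool has changed by that much, and returns True; else False.
- bot.goto_joints(angles): joint-space move.
- bot.set_gripper(opening, grasp_force=None): opening from 0.0 (shut) to 1.0 (fully open); grasp_force is the grip in N (None keeps the last); returns when the fingers have stopped.
- bot.wait(seconds).
- bot.solve_ik(position, orientation): joint angles nearest the present ones, or None.
- bot.camera(name): name is "side" or "top" or "wrist"; returns the picture (480x640x3 uint8, red, green, blue); there is no depth.
- bot.calibration(name): a dict with "mtx" (3x3 intrinsics, pixels), "extrinsics" (4x4, takes a point from world to camera coordinates); the wrist camera has in their place "hand_eye" (4x4, takes a point from camera to tool coordinates, whose origin is the TCP and whose axes are the tool frame's). Camera axes: x right, y down, z forward; pixel columns grow to the right and rows downward; lengths in m; the calibration is good to about 2 mm. A picture is of the moment at which its call begins: read the wrist's pose just before it. calibration takes no time and is no camera call.
A pose or a line that the arm cannot do raises bot.PlanningError and nothing moves.
- bot.close_job(): hands the job in, once; it reports no verdict.
Trained networks look in the newest picture that a camera, given by its name, has taken for a name from the list of things; names that differ only in an ending like _2 or _b are one class to them, and where a whole thing is asked for, a point or a joint stands for the part that bears it (a point fixed in the world has none). Each returns a list of dicts, best first, with "confidence" (0 to 1); they miss things now and then, are a little off and sometimes report something else, mostly with a low value. They report only what shows in the picture. A call takes as long as a camera call.
- bot.search_frame(camera, thing): "bbox" ([left, top, width, height] in pixels, round what is visible of it).
Readings, each from a call of its own:
- bot.read_clock(): time.
- bot.read_joint_positions(): joint angles.
- bot.read_joint_vel(): joint speeds.
- bot.read_joint_efforts(): joint torques, N m.
- bot.read_position(): TCP position.
- bot.read_tool_rot(): TCP orientation.
- bot.read_ft_force(): force on the tool from outside, world axes, zero at the start.
- bot.read_moment(): the same for the moment, N m.
- bot.read_gripper_width(): opening from 0.0 (shut) to 1.0 (fully open).
Only numpy, scipy, OpenCV 4.12 (cv2) and the standard library are available. Lean on these libraries where they do the work, as an engineer would, in place of code of your own. Each camera call takes 0.05 s, during which the arm holds its last target.

### The job

One of the four identical hatches on the low grey manifold box has been unlatched so that a gauge can be connected to the outlet below it, but they all look shut. Press the ribbed far ends of the hatches one after another, without forcing them, until you find the one that rocks, then push its raised near edge over until the hatch stands upright and stays open. Leave the other hatches shut and do not disturb the gauge, weights, fittings and bottle standing round about.

Things in the scene. Friction and masses are not known exactly. Their poses are not given: they have to be found in the camera images.
- box: low grey steel manifold box fixed to the bench, 170 mm deep (its x, away from the robot), 390 mm long (its y, to the left), deck 60 mm above the worktop, yaw within 0.2 rad; origin: centre of its underside. Four identical hatches lie flush in the deck in a row, centres at box y = 90, 10, -70, -150 mm, 10 mm ribs between; under each a 50 mm deep well with a 39 mm tall outlet near its front.
- hatch_1 (a joint): hatch 1 from the left: plate 120 mm (box x) by 70 by 4 mm on a cross pivot (box x 10, z 58 mm) 80 mm behind its near edge. Rad: 0 shut; grows as the far end sinks and the near edge rises; pi/2 upright, stop at 1.75. A latched hatch has a springy give under 0.08. The unlatched one rocks: far end sinks under 2 to 8 N, near edge gives 3 mm; its stiff pivot holds any angle.
- hatch_1_press (a point): where to press hatch 1: middle of its ribbed far end, on its top, 28 mm behind the pivot (the plate ends 40 mm behind it); turns with the hatch. Beyond the plate the deck has a finger scoop 19 mm long and 22 mm deep, so fingertips can follow the plate down 15 to 20 mm.
- hatch_1_edge (a point): middle of the near edge of hatch 1, on its top, 80 mm in front of the pivot; turns with the hatch. The edge is a smooth rolled bead 6 mm thick; the deck in front of it is 15 mm wide.
- hatch_2 (a joint): hatch 2 from the left: plate 120 mm (box x) by 70 by 4 mm on a cross pivot (box x 10, z 58 mm) 80 mm behind its near edge. Rad: 0 shut; grows as the far end sinks and the near edge rises; pi/2 upright, stop at 1.75. A latched hatch has a springy give under 0.08. The unlatched one rocks: far end sinks under 2 to 8 N, near edge gives 3 mm; its stiff pivot holds any angle.
- hatch_2_press (a point): where to press hatch 2: middle of its ribbed far end, on its top, 28 mm behind the pivot (the plate ends 40 mm behind it); turns with the hatch. Beyond the plate the deck has a finger scoop 19 mm long and 22 mm deep, so fingertips can follow the plate down 15 to 20 mm.
- hatch_2_edge (a point): middle of the near edge of hatch 2, on its top, 80 mm in front of the pivot; turns with the hatch. The edge is a smooth rolled bead 6 mm thick; the deck in front of it is 15 mm wide.
- hatch_3 (a joint): hatch 3 from the left: plate 120 mm (box x) by 70 by 4 mm on a cross pivot (box x 10, z 58 mm) 80 mm behind its near edge. Rad: 0 shut; grows as the far end sinks and the near edge rises; pi/2 upright, stop at 1.75. A latched hatch has a springy give under 0.08. The unlatched one rocks: far end sinks under 2 to 8 N, near edge gives 3 mm; its stiff pivot holds any angle.
- hatch_3_press (a point): where to press hatch 3: middle of its ribbed far end, on its top, 28 mm behind the pivot (the plate ends 40 mm behind it); turns with the hatch. Beyond the plate the deck has a finger scoop 19 mm long and 22 mm deep, so fingertips can follow the plate down 15 to 20 mm.
- hatch_3_edge (a point): middle of the near edge of hatch 3, on its top, 80 mm in front of the pivot; turns with the hatch. The edge is a smooth rolled bead 6 mm thick; the deck in front of it is 15 mm wide.
- hatch_4 (a joint): hatch 4 from the left: plate 120 mm (box x) by 70 by 4 mm on a cross pivot (box x 10, z 58 mm) 80 mm behind its near edge. Rad: 0 shut; grows as the far end sinks and the near edge rises; pi/2 upright, stop at 1.75. A latched hatch has a springy give under 0.08. The unlatched one rocks: far end sinks under 2 to 8 N, near edge gives 3 mm; its stiff pivot holds any angle.
- hatch_4_press (a point): where to press hatch 4: middle of its ribbed far end, on its top, 28 mm behind the pivot (the plate ends 40 mm behind it); turns with the hatch. Beyond the plate the deck has a finger scoop 19 mm long and 22 mm deep, so fingertips can follow the plate down 15 to 20 mm.
- hatch_4_edge (a point): middle of the near edge of hatch 4, on its top, 80 mm in front of the pivot; turns with the hatch. The edge is a smooth rolled bead 6 mm thick; the deck in front of it is 15 mm wide.
- adaptor_1: brass hose adaptor, 27x31x40 mm, standing on the plain deck at the left end of the box; origin at its foot; loose, not part of the job
- union_nut_1: brass union nut, 22x26x19 mm, on the same deck nearer the robot; origin at its foot; loose, not part of the job
- weight_1_0: steel calibration weight, 37 mm across and 88 mm tall, on the worktop right of the box; origin at its foot; loose, not part of the job
- weight_2_3: small steel calibration weight, 25 mm across and 58 mm tall, right of the box; origin at its foot; loose, not part of the job
- gauge_1: dial gauge lying face up, 121x87x40 mm, on the worktop to the front left; origin at its underside; loose, not part of the job
- ring_gauge: steel ring, 54 mm across, 18 mm high, on the worktop behind the box; origin at its underside; loose, not part of the job
- oil_bottle: white oil bottle with red nozzle, 46 mm across, 119 mm tall, on the worktop left of the box; origin at its foot; loose, not part of the job

How it is judged:
On the way, in this order (a step that is already met when the one before it is completed fails the run):
1. the unlatched hatch has been pressed so that it tips (((value of joint hatch_1 between 0.2 and 1.1 rad and value of joint each of hatch_2, hatch_3, hatch_4 below 0.1 rad) or (value of joint hatch_2 between 0.2 and 1.1 rad and value of joint each of hatch_1, hatch_3, hatch_4 below 0.1 rad) or (value of joint hatch_3 between 0.2 and 1.1 rad and value of joint each of hatch_1, hatch_2, hatch_4 below 0.1 rad) or (value of joint hatch_4 between 0.2 and 1.1 rad and value of joint each of hatch_1, hatch_2, hatch_3 below 0.1 rad))), for 0.2 s.
2. that hatch stands upright (((value of joint hatch_1 above 1.4 rad and value of joint each of hatch_2, hatch_3, hatch_4 below 0.1 rad) or (value of joint hatch_2 above 1.4 rad and value of joint each of hatch_1, hatch_3, hatch_4 below 0.1 rad) or (value of joint hatch_3 above 1.4 rad and value of joint each of hatch_1, hatch_2, hatch_4 below 0.1 rad) or (value of joint hatch_4 above 1.4 rad and value of joint each of hatch_1, hatch_2, hatch_3 below 0.1 rad))), for 0.2 s.
At the end, for the whole second after the job is handed in: one hatch stands open at 1.4 rad (80 degrees) or more and is at rest, the other three are within 0.1 rad of shut, and no bystander is more than 15 mm from where it stood (((value of joint hatch_1 above 1.4 rad and value of joint each of hatch_2, hatch_3, hatch_4 below 0.1 rad) or (value of joint hatch_2 above 1.4 rad and value of joint each of hatch_1, hatch_3, hatch_4 below 0.1 rad) or (value of joint hatch_3 above 1.4 rad and value of joint each of hatch_1, hatch_2, hatch_4 below 0.1 rad) or (value of joint hatch_4 above 1.4 rad and value of joint each of hatch_1, hatch_2, hatch_3 below 0.1 rad)) and velocity of joint each of hatch_1, hatch_2, hatch_3, hatch_4 below 0.05 rad/s and distance of each of adaptor_1, union_nut_1, weight_1_0, weight_2_3, gauge_1, ring_gauge, oil_bottle from where it was at the start of the episode below 0.015 m); the robot touches nothing.
It fails at once if a hatch is forced: pressed with more than 40 N (contact force between any of the arm, the fingers and hatch_1 above 40 N or contact force between any of the arm, the fingers and hatch_2 above 40 N or contact force between any of the arm, the fingers and hatch_3 above 40 N or contact force between any of the arm, the fingers and hatch_4 above 40 N).
It fails at once if a bystander is moved by more than 15 mm, or lifted (distance of any of adaptor_1, union_nut_1, weight_1_0, weight_2_3, gauge_1, ring_gauge, oil_bottle from where it was at the start of the episode above 0.015 m).
It also fails if it takes over 51 s, if anything falls off the work surface, if the arm or the gripper's body presses on something with over 40 N, if the wrist force passes 120 N, or if a joint passes its speed limit or range.

## Working session

There is one attempt and no reset: what is moved stays moved. The work goes in short steps, each a Python script; the robot and the scene stay as the last script left them, time stands still between calls to the robot, and variables do not carry over. Pictures are saved under pics/ and viewed, and the job is handed in when it is done.

```bash
ls; mkdir -p pics
python3 - <<'E'
from cell import bot
import cv2
for n in ["top","side","wrist"]:
    cv2.imwrite(f"pics/{n}0.png",bot.camera(n)[:,:,::-1])
    c=bot.calibration(n); print(n,{k:v.round(4).tolist() if hasattr(v,'round') else v for k,v in c.items()})
    for t in ["box","hatch_1","hatch_1_press","hatch_1_edge","adaptor_1","oil_bottle","weight_1_0"]:
        print(t,[(d['bbox'],round(d['confidence'],2)) for d in bot.search_frame(n,t)][:5])
print(bot.read_clock(),bot.read_position(),bot.read_tool_rot())
E
```

```text
pics
top {'mtx': [[559.9158, 0.0, 313.9175], [0.0, 559.9158, 233.6529], [0.0, 0.0, 1.0]], 'extrinsics': [[-0.0036, -1.0, -0.0025, 0.0572], [-0.9799, 0.004, -0.1995, 0.5563], [0.1995, 0.0018, -0.9799, 1.0223], [0.0, 0.0, 0.0, 1.0]]}
box [([198.8, 177.6, 227.0, 125.9], 0.7), ([139.3, 322.5, 65.3, 48.1], 0.62), ([249.5, 219.1, 41.3, 66.5], 0.47)]
hatch_1 [([285.4, 209.7, 46.5, 67.2], 0.93), ([326.6, 205.8, 47.1, 63.3], 0.71), ([246.7, 215.5, 45.1, 71.6], 0.69), ([368.0, 197.9, 50.6, 66.1], 0.59)]
hatch_1_press [([245.6, 219.3, 43.4, 61.8], 0.95)]
hatch_1_edge [([248.4, 218.0, 42.7, 64.5], 0.81), ([139.4, 322.9, 65.6, 47.3], 0.22)]
adaptor_1 [([221.9, 222.4, 19.4, 18.1], 0.56)]
oil_bottle [([171.0, 239.7, 30.0, 31.2], 0.71)]
weight_1_0 [([434.5, 230.7, 21.8, 26.2], 0.86), ([223.2, 223.6, 15.7, 16.8], 0.53)]
side {'mtx': [[445.4223, 0.0, 321.4012], [0.0, 445.4223, 233.7015], [0.0, 0.0, 1.0]], 'extrinsics': [[0.9965, -0.083, -0.0048, -0.5247], [-0.0362, -0.3823, -0.9233, 0.0879], [0.0748, 0.9203, -0.384, 0.8007], [0.0, 0.0, 0.0, 1.0]]}
box [([275.6, 200.1, 138.8, 113.3], 0.89)]
hatch_1 [([300.6, 233.6, 71.0, 22.3], 0.88), ([310.9, 252.4, 78.2, 27.1], 0.76), ([291.9, 219.9, 63.9, 18.8], 0.72), ([286.9, 209.8, 58.0, 11.2], 0.7)]
hatch_1_press [([284.7, 210.1, 62.8, 12.3], 0.97)]
hatch_1_edge []
adaptor_1 []
oil_bottle [([300.1, 167.5, 15.5, 33.9], 0.53)]
weight_1_0 [([335.0, 276.1, 25.8, 64.7], 0.87), ([288.8, 220.0, 69.6, 19.3], 0.68)]
wrist {'mtx': [[386.7494, 0.0, 313.3517], [0.0, 386.7494, 240.5371], [0.0, 0.0, 1.0]], 'hand_eye': [[1.0, -0.0001, 0.0005, -0.0001], [-0.0005, -0.3095, 0.9509, -0.1431], [0.0001, -0.9509, -0.3095, 0.0785], [0.0, 0.0, 0.0, 1.0]]}
box []
hatch_1 []
hatch_1_press []
hatch_1_edge []
adaptor_1 []
oil_bottle []
weight_1_0 []
1.2 [0.14075003 0.53171727 0.23129273] [ 0.56034128 -0.56033758 -0.43130188  0.4312982 ]
```

Run:
```python
import cv2
i=cv2.imread("pics/top0.png"); cv2.imwrite("pics/top0c.png",cv2.resize(i[160:390,130:470],None,fx=2.35,fy=2.35,interpolation=cv2.INTER_CUBIC))
i=cv2.imread("pics/side0.png"); cv2.imwrite("pics/side0c.png",cv2.resize(i[150:350,250:470],None,fx=3,fy=3,interpolation=cv2.INTER_CUBIC))
```

```text
(no output)
```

View pics/top0c.png

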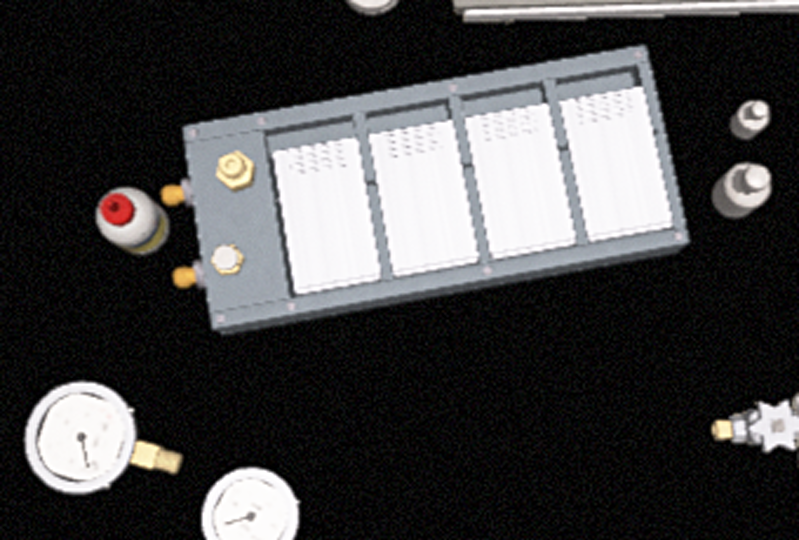

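View pics/side0c.png

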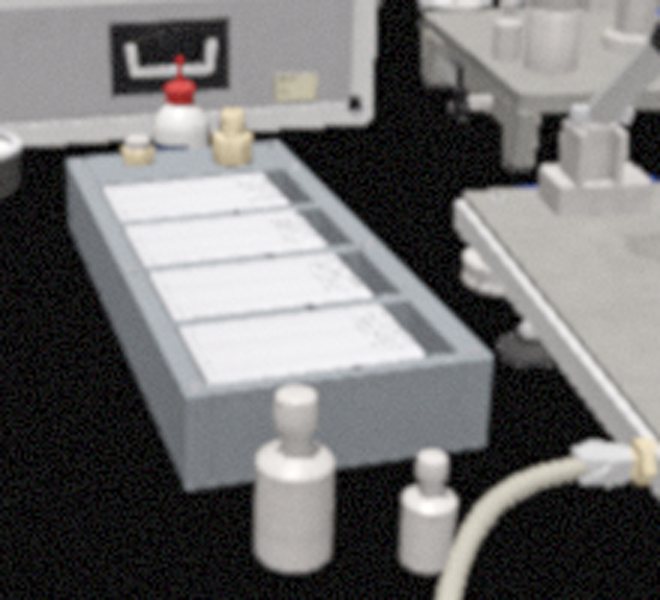

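View pics/top0.png

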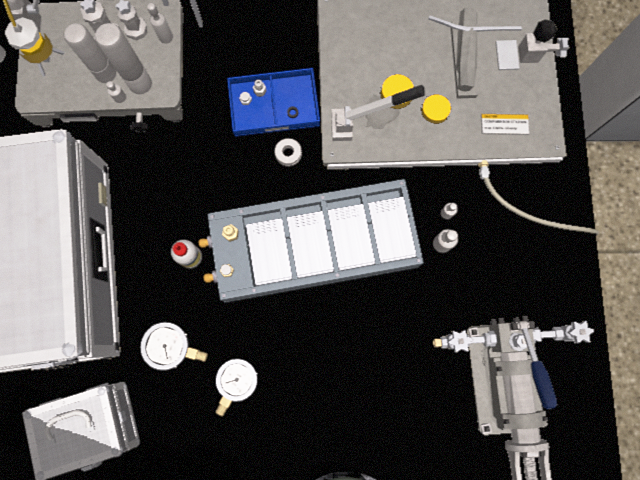

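```bash
cat > h.py <<'E'
import numpy as np
from cell import bot
from scipy.optimize import least_squares
from scipy.spatial.transform import Rotation as R
def proj(n,P):
    c=bot.calibration(n);E=np.array(c["extrinsics"]);q=(E[:3,:3]@np.atleast_2d(P).T).T+E[:3,3]
    u=q@np.array(c["mtx"]).T; return u[:,:2]/u[:,2:]
def b2w(p,B): 
    P=np.atleast_2d(p).astype(float);c,s=np.cos(B[2]),np.sin(B[2])
    return np.c_[B[0]+c*P[:,0]-s*P[:,1],B[1]+s*P[:,0]+c*P[:,1],P[:,2]]
E
python3 - <<'E'
from h import *
import cv2
C=[[.085,.195,.06],[.085,-.195,.06],[-.085,-.195,.06],[-.085,.195,.06]]
t=np.array([[184,127],[643,47],[687,240],[215,325]])/2.35+[130,160]
s=np.array([[280,142],[493,360],[187,395],[66,160]])/3+[250,150]
for use in ("top","side","both"):
    f=lambda B:np.concatenate(([(proj("top",b2w(C,B))-t).ravel()] if use!="side" else [])+([(proj("side",b2w(C,B))-s).ravel()] if use!="top" else []))
    r=least_squares(f,[.45,0,.15]);print(use,r.x.round(4),r.fun.round(1))
B=r.x; np.save("B.npy",B)
i=cv2.imread("pics/top0.png");j=cv2.imread("pics/side0.png")
for y in (90,10,-70,-150):
  y/=1000
  for x,w in ((.038,0),(-.07,0),(-.07,.035),(.05,.035),(.05,-.035),(-.07,-.035)):
    for n,im in (("top",i),("side",j)):
      u=proj(n,b2w([x,y+w,.06],B))[0]; im[int(round(u[1])),int(round(u[0]))]=(0,0,255)
  print(y,b2w([.038,y,.06],B).round(3),b2w([-.07,y,.06],B).round(3))
cv2.imwrite("pics/chk.png",cv2.resize(i[170:310,190:440],None,fx=3.2,fy=3.2,interpolation=0))
cv2.imwrite("pics/chk2.png",cv2.resize(j[190:320,260:430],None,fx=4,fy=4,interpolation=0))
E
```

```text
top [0.5477 0.0541 0.1759] [-0.9 -1.   1.1 -1.7  1.2  0.8 -1.3  1.5]
side [0.5496 0.0515 0.1708] [-0.2 -0.6  0.8 -0.8 -0.8  0.9  0.2 -0.5]
both [0.5487 0.0536 0.1745] [-0.6 -1.7  1.4 -2.   1.4  0.4 -1.1  0.8 -1.  -0.8  0.2 -1.5 -0.9  0.3
 -0.5 -0.7]
0.09 [[0.571 0.149 0.06 ]] [[0.464 0.13  0.06 ]]
0.01 [[0.584 0.07  0.06 ]] [[0.478 0.051 0.06 ]]
-0.07 [[ 0.598 -0.009  0.06 ]] [[ 0.492 -0.028  0.06 ]]
-0.15 [[ 0.612 -0.088  0.06 ]] [[ 0.506 -0.106  0.06 ]]
```

View pics/chk.png

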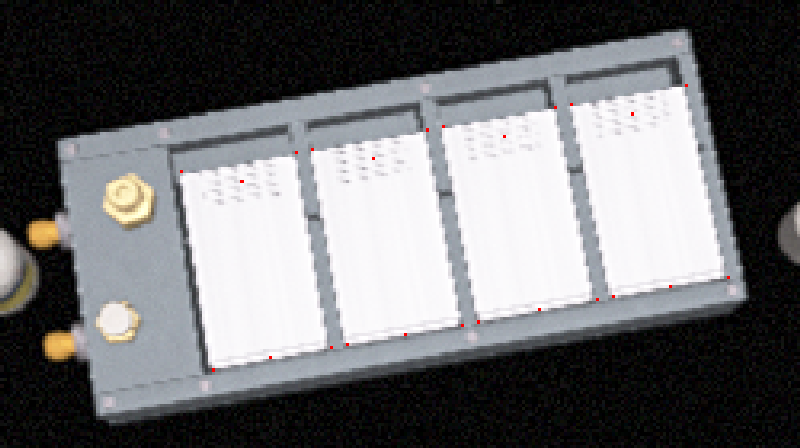

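View pics/chk2.png

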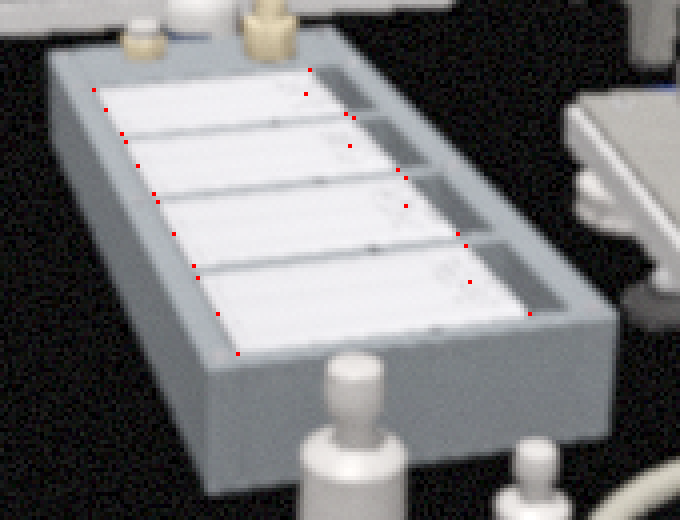

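```bash
cat >> h.py <<'E'
B=np.load("B.npy")
def W(x,y,z): return b2w([x,y,z],B)[0]
def quat(sgn=1):
    c,s=np.cos(B[2]),np.sin(B[2]); x=sgn*np.array([-s,c,0]); y=np.array([0,0,-1.]); z=np.cross(x,y)
    q=R.from_matrix(np.c_[x,y,z]).as_quat(); return np.r_[q[3],q[:3]]
HY={1:.09,2:.01,3:-.07,4:-.15}
E
python3 - <<'E'
from h import *
for s in (1,-1):
    for y in (.09,-.15):
        for x,z in ((.042,.12),(.042,.04),(-.1,.1),(0,.1)):
            j=bot.solve_ik(W(x,y,z),quat(s)); print(s,y,x,z,None if j is None else np.round(j,2))
E
```

```text
1 0.09 0.042 0.12 [ 0.13  0.5  -0.23  0.84  0.   -0.04]
1 0.09 0.042 0.04 [ 0.13  0.59 -0.31  0.67  0.   -0.04]
1 0.09 -0.1 0.1 [ 0.12  0.29 -0.62  0.65  0.   -0.06]
1 0.09 0 0.1 [ 0.13  0.45 -0.37  0.75  0.   -0.05]
1 -0.15 0.042 0.12 [-0.26  0.55 -0.15  0.88  0.   -0.43]
1 -0.15 0.042 0.04 [-0.26  0.63 -0.22  0.71  0.   -0.43]
1 -0.15 -0.1 0.1 [-0.38  0.35 -0.53  0.69  0.   -0.56]
1 -0.15 0 0.1 [-0.29  0.5  -0.28  0.79  0.   -0.46]
-1 0.09 0.042 0.12 [ 0.13  0.5  -0.23  0.84  0.    3.1 ]
-1 0.09 0.042 0.04 [ 0.13  0.59 -0.31  0.67  0.    3.1 ]
-1 0.09 -0.1 0.1 [ 0.12  0.29 -0.62  0.65  0.    3.08]
-1 0.09 0 0.1 [ 0.13  0.45 -0.37  0.75  0.    3.09]
-1 -0.15 0.042 0.12 [-0.26  0.55 -0.15  0.88  0.    2.71]
-1 -0.15 0.042 0.04 [-0.26  0.63 -0.22  0.71  0.    2.71]
-1 -0.15 -0.1 0.1 [-0.38  0.35 -0.53  0.69  0.    2.59]
-1 -0.15 0 0.1 [-0.29  0.5  -0.28  0.79  0.    2.68]
```

Use sgn=+1. Press each hatch in turn, stopping at the first that sinks.

Run:
```python
from h import *
bot.set_gripper(0.0)
bot.move_pose(W(.042,.09,.20),quat()); print(bot.read_clock())
for h in (1,2,3,4):
    y=HY[h]
    bot.move_pose(W(.042,y,.09),quat())
    bot.move_linear(W(.042,y,.068),speed=.06)
    r=bot.move_linear(W(.042,y,.048),speed=.015,until_force=15)
    p=bot.read_position(); print(h,r,p.round(4),bot.read_ft_force().round(1),bot.read_clock())
    if p[2]<.052: break
    bot.move_linear(W(.042,y,.09),speed=.1)
```

```text
4.05
1 False [0.5747 0.1495 0.048 ] [1.  0.3 3.6] 6.5667
```

Run:
```python
from h import *
import cv2
r=bot.move_linear(W(.042,.09,.043),speed=.015,until_force=10)
print(r,bot.read_position().round(4),bot.read_ft_force().round(1))
i=bot.camera("side")[:,:,::-1]; print(bot.read_clock())
cv2.imwrite("pics/s1.png",cv2.resize(i[110:320,220:440],None,fx=2.8,fy=2.8,interpolation=2))
```

```text
False [0.5743 0.1495 0.0426] [0.  0.8 1.2]
7.1
```

View pics/s1.png

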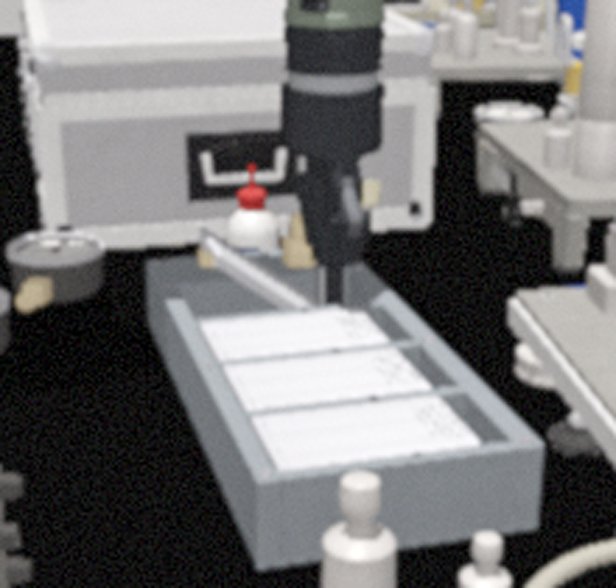

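Run:
```python
from h import *
import cv2
for th in np.arange(.4,1,.1): print(th.round(1),proj("side",W(.01-.08*np.cos(th),.055,.058+.08*np.sin(th)))[0].round(1))
y=.09
bot.move_linear(W(.042,y,.20),speed=.2)
bot.move_linear(W(-.11,y,.20),speed=.2)
bot.move_linear(W(-.11,y,.078),speed=.15)
i=bot.camera("side")[:,:,::-1]; print(bot.read_clock(),bot.read_ft_force().round(1))
cv2.imwrite("pics/s2.png",cv2.resize(i[110:320,220:440],None,fx=2.8,fy=2.8,interpolation=2))
```

```text
0.4 [292.2 209.4]
0.5 [293.8 205.8]
0.6 [295.8 202.4]
0.7 [298.1 199.2]
0.8 [300.7 196.1]
0.9 [303.6 193.3]
9.9583 [ 0.5 -0.5  0.6]
```

View pics/s2.png

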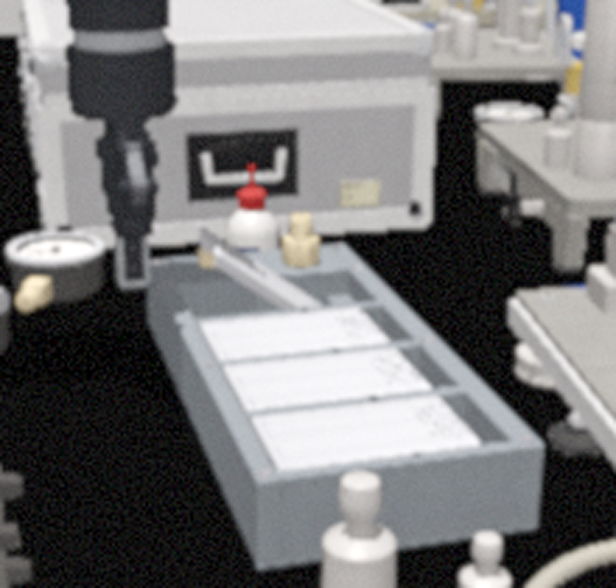

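Run:
```python
from h import *
import cv2
y=.09
for th in (.6,.8,1.0,1.2,1.4,1.55):
    x=.01-.08*np.cos(th)-.013; z=max(.073,.058+.08*np.sin(th)-.035)
    r=bot.move_linear(W(x,y,z),speed=.04,until_force=22)
    print(th,r,bot.read_position().round(3),bot.read_ft_force().round(1))
    if r: break
i=bot.camera("side")[:,:,::-1]; print(bot.read_clock())
cv2.imwrite("pics/s3.png",cv2.resize(i[110:320,220:440],None,fx=2.8,fy=2.8,interpolation=2))
```

```text
0.6 False [0.465 0.13  0.073] [-0.3 -0.8 -0. ]
0.8 False [0.475 0.132 0.08 ] [-2.9 -0.8  2.9]
1.0 False [0.489 0.134 0.091] [ 0.4  0.6 -0.4]
1.2 False [0.502 0.137 0.098] [-0.4  0.4 -0.3]
1.4 False [0.517 0.139 0.102] [ 0.2 -0.1  0.4]
1.55 False [0.529 0.141 0.103] [-0.1  0.6  0.5]
13.7583
```

View pics/s3.png

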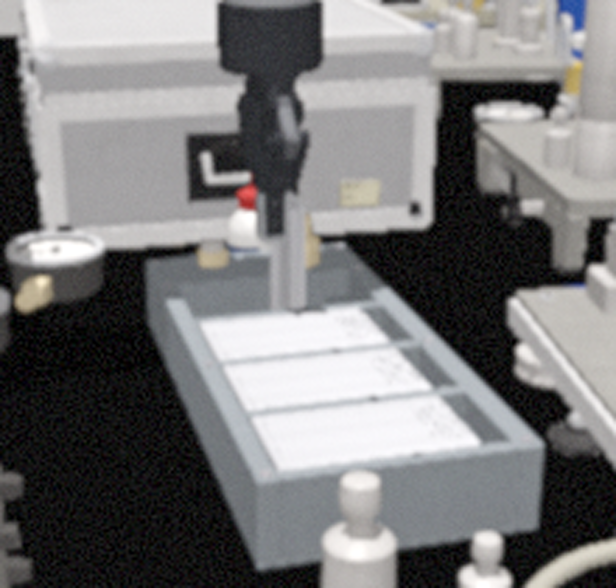

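Run:
```python
from h import *
import cv2
y=.09
r=bot.move_linear(W(.004,y,.103),speed=.02,until_force=12)
print(r,bot.read_position().round(3),bot.read_ft_force().round(1))
bot.move_linear(W(-.06,y,.103),speed=.08)
bot.move_linear(W(-.10,y,.22),speed=.2)
bot.move_linear(W(-.16,y,.25),speed=.2)
bot.wait(.3)
i=bot.camera("side")[:,:,::-1]; t=bot.camera("top")[:,:,::-1];print(bot.read_clock())
for th in (1.3,1.4,1.5,1.6,1.7): print(th,proj("side",[W(.01-.08*np.cos(th),.055,.058+.08*np.sin(th)),W(.01,.055,.058)]).round(1).tolist())
cv2.imwrite("pics/s4.png",cv2.resize(i[150:270,250:370],None,fx=5,fy=5,interpolation=0))
cv2.imwrite("pics/t4.png",cv2.resize(t[160:390,130:470],None,fx=2.35,fy=2.35,interpolation=2))
```

```text
False [0.537 0.143 0.103] [-0.3 -0.8  0.5]
16.9417
1.3 [[317.4, 185.2], [327.7, 220.5]]
1.4 [[321.2, 184.1], [327.7, 220.5]]
1.5 [[325.0, 183.3], [327.7, 220.5]]
1.6 [[328.9, 182.9], [327.7, 220.5]]
1.7 [[332.7, 182.9], [327.7, 220.5]]
```

View pics/s4.png

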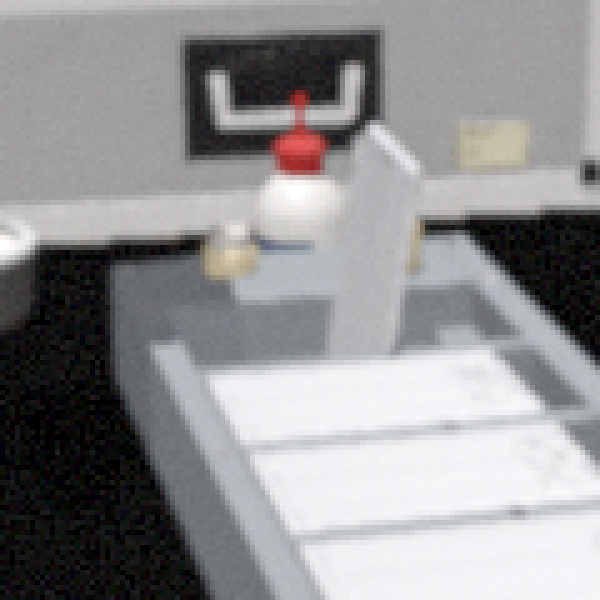

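View pics/t4.png

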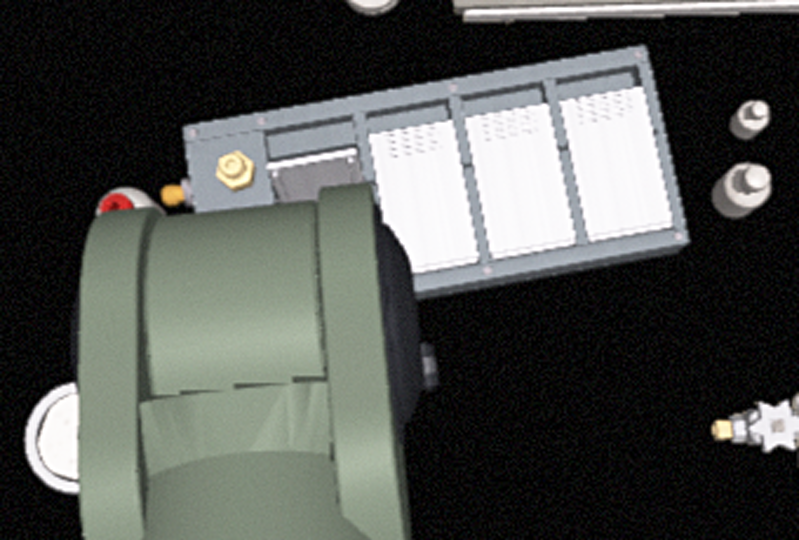

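Run:
```python
from cell import bot
print(bot.read_ft_force().round(1)); bot.close_job(); print(bot.read_clock())
```

```text
[0.8 0.  0.1]
the job is handed in; nothing more can be done
the job is handed in; nothing more can be done
```

Hatch 1, the leftmost, was the unlatched one. It now stands upright, and I have handed the job in.

- **Pressing:** I pressed hatch 1 first. Its far end sank under about 4 N and the hatch tipped to about 0.7 rad. I didn't need to press hatches 2 to 4.
- **Opening:** I pushed the raised near edge over with the shut fingers. The forces I read along the way stayed around 4 N or less, far below the 40 N limit.
- **Checks after backing off:** The side picture puts hatch 1 at about 1.6–1.7 rad, and it stayed there without the robot touching it. Hatches 2 to 4 look flush and shut. The force reading on the tool was back to about zero, and the clock was about 17 s shortly before I handed in.
- **Bystanders:** Nothing in the last pictures looked moved by eye. In the top view, the arm covered the union nut and parts of the gauge and bottle. The side view showed the nut and bottle in place, but I did not measure any of the objects, and the gauge was only partly visible. The ring gauge was only partly in the cropped top view.

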